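# Feed the board carrier past the stop gate

## Robot

A 6-joint arm with a two-finger parallel gripper is mounted at the origin on the work surface. World frame = base frame: x ahead of the robot, y to its left, z up, the work surface at z = 0. Lengths are in mm, angles in rad, forces in N, time in s.
With the tool pointing down it reaches from about 250 to 800 mm from the base axis. Payload 3.9 kg.
Tool frame: the origin (TCP) lies at the very end of the fingers, on their centre line; the grasp point (between the pads) lies ctrl.pinch_z behind it (ctrl.pinch_z is the distance from the TCP to the grasp point, in mm); x points along the fingers, y is the direction in which the jaws open and shut, and the axes are right-handed (so a half turn about x gives the same grasp; the last joint's range is limited). The gripper opens to 85 mm and grips with 20 to 120 N. Pads are 22 mm wide; open, the fingers measure 114 mm over their backs; the gripper's body (76 mm by 85 mm) begins 54 mm behind the grasp point. The pads swing forward as they close: fully open they stand 13 mm farther back than shut.
Start: joints at [1.229, 0.26, -0.138, 1.173, 0, 1.571], TCP at [175.966, 494.622, 231.304] pointing down, gripper open.
Joint ranges: [-2.78, 2.78], [-0.83, 1.72], [-1.28, 1.37], [-1.9, 2.12], [-1.57, 1.48], [-3.14, 3.14]. Speed limits (rad/s): [2.57, 2.57, 3.14, 3.14, 3.14, 3.14].

## Interface

Orientations are given as a rotation vector (axis times angle).
In Python, from cell import readout, imaging, ctrl gives the robot as it stands.
- The arm moves only by the shell command python3 -m creep 'ROWS'. ROWS is JSON, one flat list of numbers, 7 for each row, row after row: the turn, a rotation vector about the tool's x, y, z in rad, then the shift along the tool's x, y, z in cm, then the finger opening in cm, from 0 to 8.54. A call has 1 to 20 rows; each row is the pose to reach, as a shift and turn from the pose commanded when the call began, along the tool's axes at that moment; what a row does not reach only later rows make up. A row lasts 1/12 s, in which the tool goes at most 41.7 mm and 7.16 degrees, less where a joint would pass 70% of its speed; a pose out of reach is approached as far as the arm can. A call with a gripper value outside its range is refused whole. The fingers move at their own pace and stop on an object; the grip force is fixed at half the most. Time passes only in rows, so rows that repeat a pose let the fingers close. It gives the time, the measured TCP pose, the force and the opening at its end, in the units of the state.
- readout.read_state(): the state, without advancing time (a new reading comes with each control period).
- imaging.grab_frame(name): name is "scene" or "top"; returns (picture, depth): 420x560x3 uint8, red, green, blue; 420x560 float32, mm along the optical axis (not along the pixel's ray), 0 where there is no reading.
- imaging.get_calibration(name): a dict with "intrinsics" (3x3 intrinsics, pixels), "k1" (the pictures are not rectified: a ray, as slopes to the right and down, at radius r is drawn at 1 + k1 r^2 times it, then the intrinsics apply), "rvec" (rotation vector, rad) and "tvec" (3), from world to camera coordinates, as OpenCV has them. Camera axes: x right, y down, z forward; pixel columns grow to the right and rows downward; lengths in mm; the calibration is good to about 2 mm. A picture is of the moment at which its call begins. get_calibration takes no time and is no camera call.
- ctrl.hand_in(): hands the job in, once; it reports no verdict.
The state is a dict: "clock": time; "joint_pos": joint angles; "qd": joint speeds; "joint_efforts": joint torques, N m; "eef_pos": TCP position; "tcp_rot": TCP orientation; "ft_force": force on the tool from outside, world axes, zero at the start; "moment": the same for the moment, N m; "finger_gap": finger opening in mm.
Only numpy, scipy, OpenCV 4.12 (cv2) and the standard library are available. Lean on these libraries where they do the work, as an engineer would, in place of code of your own. Each camera call takes 0.05 s, during which the arm holds its last target.

## Task

Press the long bar beside the chute down with one fingertip so that the hinged stop gate sinks out of the way, and keep it held down while another fingertip pushes the board carrier along the chute, fully home against the end stop. Then let go and move clear, so that the gate comes back up behind the carrier. Only push the carrier, never lift it; do not ram it into the raised gate or let the gate come up under it, and leave the screwdriver, jar and mug alone.

Things in the scene. Friction and masses are not known exactly. Their poses are not given: they have to be found in the camera images.
- chute: Fixed aluminium chute on a base plate. Origin on the bench, under the gate, at mid-width; +y = direction of travel, +x = side of the press bar, z up. Floor 66 mm above the bench, y = -200 to +114 mm, 66 mm wide inside, open above. Walls 5 mm thick, tops 22 mm above the floor. Two hinge cheeks 63 mm high at x = -60, y = -20 and +20 mm.
- end_stop (a point): Foot of the end stop, mid-width on the chute floor, on the face that the carrier meets: y = +108 mm of the chute. The stop is an upright plate across the chute, 40 mm high.
- carrier: Loose grey tray with a white breadboard, in the chute before the gate: 60 mm wide (x), 90 mm long (y, along the chute), flat end plates 60 wide, 30 mm high; 0.2 to 0.4 kg. Origin at the centre of its underside. Home: front plate on the end stop, origin at y = +63 mm of the chute, rear plate at y = +18 mm, 16 mm past the gate.
- gate_top (a point): Upright steel plate of the hinged gate, 26 mm wide (x = 5 to 31 mm of the chute), 4 mm thick (y = -2 to +2 mm), standing 15 mm out of a slot across the chute floor, barring the carrier; it sinks below the floor when the bar is pressed down. This point: the middle of its top edge.
- bar_mid (a point): Flat steel bar outside the wall, part of the gate, 32 mm wide, y = -200 to +30 mm of the chute. Press it anywhere; a fingertip may slide along it. This point: middle of its upper face; at rest x = 66 mm, 45 mm above the chute floor, face rising outwards at 0.29 rad; pressed to 0.28 rad: level, 8 mm above the chute floor, x = 61 to 93 mm. A fingertip at x = 70 to 78 mm stays on it throughout.
- gate (a joint): Hinge angle (rad): 0 = gate and bar up; grows as the bar is pressed, to a stop at 0.33 (bar face 2 mm above the chute floor). From 0.24 on (bar face 13 mm above the chute floor) the gate plate is below the floor. Hinge parallel to the chute at x = -60 mm, 53 mm above the bench. A spring brings it back up; pressing the bar takes 1.5 to 4 N.
- screwdriver: Screwdriver lying on the bench, not to be disturbed. Origin near its middle.
- parts_jar: Small clear jar, 52 mm across, 70 mm high, on the bench, not to be disturbed. Origin at the centre of its underside.
- cup: White mug, 76 mm across, 95 mm high, on the bench, not to be disturbed. Origin at the centre of its underside.
Not all that is in view belongs to the job. What is meant by the carrier is not turquoise, and is the smaller of those in its own colour.

How it is judged:
By the outcome, as a careful person would: the job done as asked, in the order asked, and still so for the second after the job is handed in, with the robot touching nothing.
It also fails if it takes over 38 s, if anything falls off the work surface, if the arm or the gripper's body presses on something with over 40 N, if the wrist force passes 120 N, or if a joint passes its speed limit or range.

## Working session

There is one attempt and no reset: what is moved stays moved. The work goes in short steps, Python scripts to look and compute and a shell command to move; the robot and the scene stay as the last step left them, time stands still between calls to the robot, and variables do not carry over. Pictures are saved under pics/ and viewed, and the job is handed in when it is done.

```bash
ls; mkdir -p pics
python3 - <<'E'
from cell import readout, imaging, ctrl
import cv2
s=readout.read_state();print(s, ctrl.pinch_z)
for n in("scene","top"):
    p,d=imaging.grab_frame(n);cv2.imwrite(f"pics/{n}0.png",p[:,:,::-1])
    import numpy as np
    np.save(f"pics/{n}0_d.npy",d)
    np.save(f"pics/{n}0_p.npy",p)
    print(imaging.get_calibration(n))
E
```

```text
pics
{'clock': 0.0, 'joint_pos': array([ 1.22897894e+00,  2.60687534e-01, -1.39366363e-01,  1.17266978e+00,
        7.87119243e-06,  1.57078414e+00]), 'qd': array([ 0.00205976, -0.00088218,  0.00228973, -0.00022285, -0.0004418 ,
        0.00195429]), 'joint_efforts': array([-1.87396108e-03, -4.05679429e+01,  2.53922635e+01,  1.86023070e-02,
       -8.36155482e-05,  1.39967747e-05]), 'eef_pos': array([175.75450041, 494.00106481, 230.46405767]), 'tcp_rot': array([ 0.26673245,  1.55443964, -0.26972577]), 'ft_force': array([ 0.06452054,  0.17138708, -0.68775488]), 'moment': array([-0.00083636,  0.01101006, -0.04180742]), 'finger_gap': 85.33824934284803} 18.700000000000003
{'intrinsics': array([[536.87773877,   0.        , 285.85934351],
       [  0.        , 536.87773877, 218.43849051],
       [  0.        ,   0.        ,   1.        ]]), 'k1': -0.008855186971807694, 'rvec': array([ 0.74333087,  2.49452785, -1.24819856]), 'tvec': array([ 483.73109618,  -84.43990364, 1558.58393392])}
{'intrinsics': array([[382.93121407,   0.        , 276.37012519],
       [  0.        , 382.93121407, 214.94739405],
       [  0.        ,   0.        ,   1.        ]]), 'k1': -0.033170547770137164, 'rvec': array([ 2.12547194, -2.18464009,  0.10718672]), 'tvec': array([  14.20712466,  576.70104194, 1007.06174297])}
```

View pics/scene0.png

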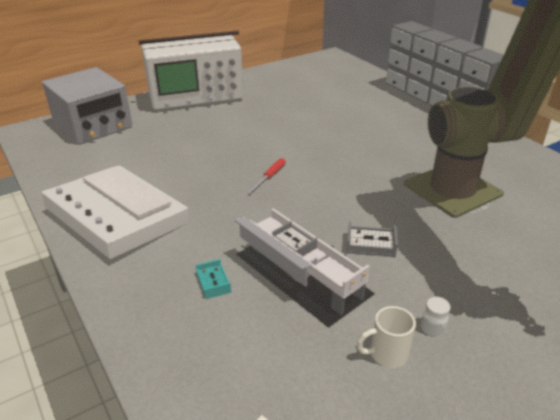

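View pics/top0.png

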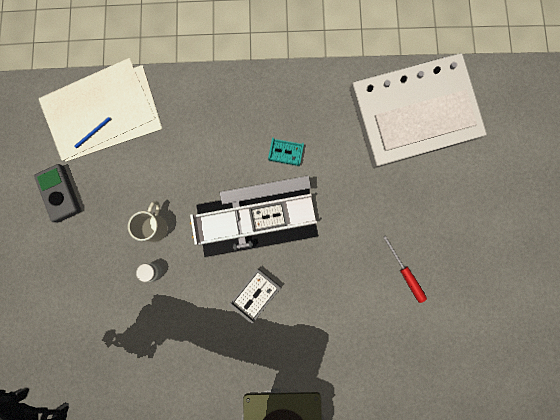

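```bash
cat > h.py <<'E'
import numpy as np, cv2
from cell import imaging
class Cam:
    def __init__(s,n):
        c=imaging.get_calibration(n);s.K=c["intrinsics"];s.k=c["k1"];s.D=np.array([s.k,0,0,0,0.]);s.R=cv2.Rodrigues(c["rvec"])[0];s.rv=c["rvec"];s.t=c["tvec"];s.C=-s.R.T@s.t
    def ray(s,uv):
        n=cv2.undistortPoints(np.array(uv,float).reshape(-1,1,2),s.K,s.D).reshape(-1,2)
        return np.c_[n,np.ones(len(n))]@s.R
    def plane(s,uv,z):
        r=s.ray(uv);return s.C+r*((z-s.C[2])/r[:,2])[:,None]
    def proj(s,P):
        return cv2.projectPoints(np.array(P,float).reshape(-1,1,3),s.rv,s.t,s.K,s.D)[0].reshape(-1,2)
    def cloud(s,d):
        v,u=np.mgrid[:d.shape[0],:d.shape[1]]
        r=s.ray(np.c_[u.ravel(),v.ravel()]);P=s.C+r*d.ravel()[:,None]
        P[d.ravel()==0]=np.nan
        return P.reshape(d.shape+(3,))
E
python3 - <<'E'
import cv2
a=cv2.imread("pics/top0.png")[165:265,180:335];cv2.imwrite("pics/c1.png",cv2.resize(a,None,fx=5,fy=5,interpolation=2))
a=cv2.imread("pics/scene0.png")[200:320,225:405];cv2.imwrite("pics/c2.png",cv2.resize(a,None,fx=4.4,fy=4.4,interpolation=2))
E
```

```text
(no output)
```

View pics/c1.png

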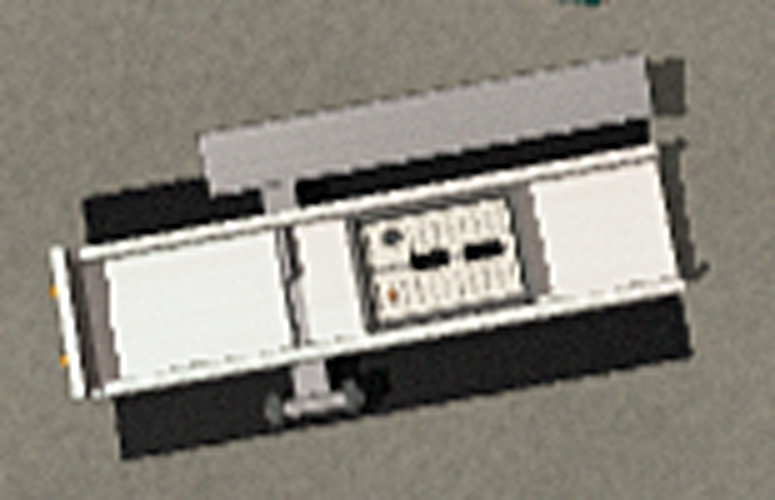

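View pics/c2.png

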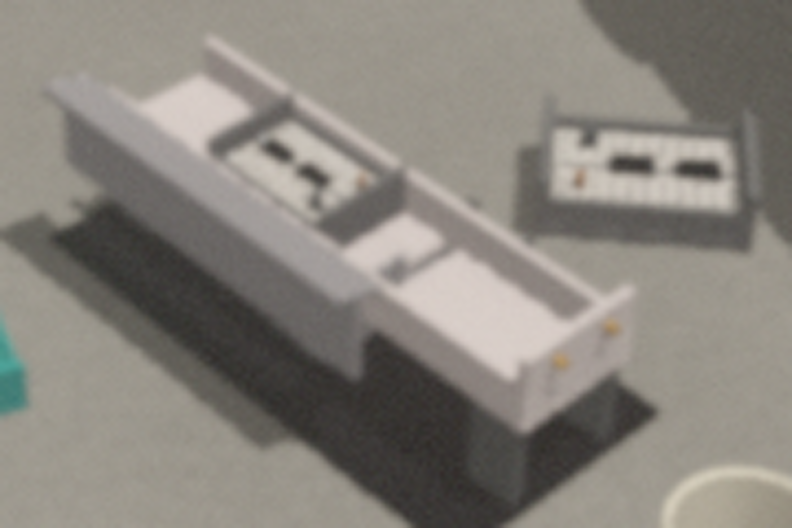

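Run:
```python
from h import *
d=np.load("pics/top0_d.npy");c=Cam("top");P=c.cloud(d)
print("C",c.C)
roi=P[165:265,180:335]
print("bench z",np.nanmedian(P[270:290,180:220,2]))
img=np.clip((roi[:,:,2])/130*255,0,255);img=np.nan_to_num(img).astype('uint8')
cv2.imwrite("pics/hz.png",cv2.resize(cv2.applyColorMap(img,cv2.COLORMAP_JET),None,fx=5,fy=5,interpolation=0))
m=lambda a,b:(roi[:,:,2]>a)&(roi[:,:,2]<b)
# sections: rows for several columns
for u in (200,215,228,233,237,241,250,268,285,300,310):
    print(u,[int(z) if z==z else -1 for z in P[172:262:2,u,2]])
```

```text
C [ 457.79018338  -15.75688278 1066.36727114]
bench z 0.4799101647477073
200 [1, -1, -4, 0, 2, -1, -1, 1, -1, -2, -1, 1, -1, 2, 0, -1, 1, 5, 2, 8, 4, 87, 77, 65, -1, 64, 68, 63, 67, 66, 63, 66, 64, 67, 66, 81, 3, 3, -2, 0, -2, 0, 2, 0, 0]
215 [2, 2, -2, -1, -2, -1, 1, 0, 0, 2, 0, 0, -1, 0, 0, 6, 5, 8, 6, 2, 87, 64, 66, 64, 67, 67, 69, 65, 66, 67, 62, 69, 68, 67, 87, 5, 5, 7, 8, 4, 3, 6, 2, 0, 2]
228 [-4, 0, -5, 0, 0, 0, 0, 0, 0, 115, 113, 110, 115, 109, 108, 109, 5, 6, 4, 91, 65, 66, 68, 69, 64, 67, 68, 67, 66, 66, 68, 64, 88, 87, 4, 7, 2, 7, 8, 10, 5, 5, 0, 0, 0]
233 [0, 0, 0, 0, -1, 0, 2, 1, -3, 117, 115, 113, 111, 109, 106, 55, 55, 52, 86, 72, 66, 65, 69, 63, 63, 65, 66, 65, 64, 62, 65, 66, 89, 4, 7, 2, 3, 56, 8, 3, 0, 4, 0, 1, 2]
237 [2, 0, 0, -2, -4, -1, 0, 0, 115, 112, 107, 111, 107, 109, 106, 53, 51, 57, 87, 60, 73, 82, 82, 86, 76, 59, 54, 66, 68, 66, 63, 66, 86, 5, 7, 7, 55, 60, 44, 5, 1, 2, -1, 2, 3]
241 [0, 0, 1, 2, 0, 0, 0, -1, 116, 113, 110, 111, 108, 106, 3, 7, 7, 88, 82, 66, 65, 68, 64, 68, 65, 68, 66, 66, 53, 56, 55, 88, 76, 57, 52, 55, 62, 58, 7, 0, 1, 2, 5, 0, 1]
250
[... 153 characters left out ...]
 0, -3, 0, 1, -1, 0]
268 [3, 2, -1, 2, 0, 0, 112, 110, 109, 108, 111, 105, 7, 3, 9, 87, 87, 78, 83, 81, 78, 89, 87, 81, 81, 80, 82, 85, 71, 88, 5, 6, 4, 4, 5, 4, 5, -1, 0, -1, -4, 1, 2, 5, 0]
285 [-1, -1, 0, 0, 113, 112, 112, 109, 108, 106, 5, 5, 5, 85, 82, 65, 67, 60, 66, 64, 67, 95, 94, 93, 98, 98, 87, 87, 72, 6, 3, 5, 7, 7, 8, 1, 0, -1, 1, 1, 1, 1, 0, 0, -1]
300 [-1, -1, 0, 114, 115, 111, 109, 105, 111, 7, 8, 7, 91, 69, 69, 68, 67, 67, 63, 67, 68, 65, 68, 69, 65, 68, 87, 5, 9, 6, 7, 3, 6, 6, -3, 1, 0, -1, -1, 0, 0, 2, 2, 1, 1]
310 [1, -4, 0, -1, 2, -2, -2, 108, 0, -2, 0, 85, 71, 68, 65, 65, 67, 65, 67, 69, 64, 63, 68, 65, 65, 88, 41, 6, 8, 9, 5, 7, 5, -1, 0, 1, 0, 1, 0, 1, 0, 0, -2, 0, 1]
```

View pics/hz.png

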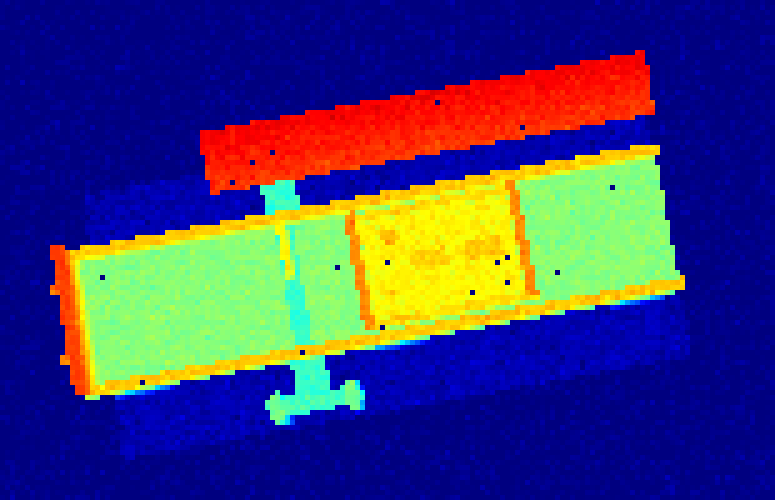

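Run:
```python
from h import *
d=np.load("pics/top0_d.npy");c=Cam("top");P=c.cloud(d)
v0,u0=165,180
def pl(m,z):
    v,u=np.nonzero(m);return c.plane(np.c_[u+u0,v+v0],z)[:,:2]
Z=P[165:265,180:335,2]
bar=pl(cv2.morphologyEx(((Z>101)&(Z<125)).astype('uint8'),cv2.MORPH_OPEN,np.ones((7,7))),111)
r=cv2.minAreaRect(bar.astype('f4'));print("bar",r)
fl=((Z>60)&(Z<100)).astype('uint8');fl=cv2.morphologyEx(fl,cv2.MORPH_OPEN,np.ones((9,9)))
r2=cv2.minAreaRect(pl(fl,88).astype('f4'));print("chute",r2)
# bar direction
def axis(X):
    w,V=np.linalg.eigh(np.cov(X.T));a=V[:,1];return a*np.sign(a[1])
ab=axis(bar)
# wall lines
w=((Z>82)&(Z<93)).astype('uint8')
pts={}
for name in("up","lo"):
    L=[]
    for j in list(range(25,60))+list(range(110,128)) if 1 else []:
        rows=np.nonzero(w[:,j]&(np.arange(100)>20)&1)[0]
        rows=rows[(rows>25)]
        if len(rows)==0: continue
        L.append((j,rows.min() if name=="up" else rows.max()))
    pts[name]=c.plane(np.array(L)+[u0,v0],88)[:,:2]
    l=cv2.fitLine(pts[name].astype('f4'),cv2.DIST_HUBER,0,.01,.01).ravel();l=l*np.sign(l[1]) if 0 else l
    print(name,l,np.arctan2(l[0],l[1]))
print("bar dir",ab,np.arctan2(ab[0],ab[1]))
lu=[cv2.fitLine(pts[n].astype('f4'),cv2.DIST_HUBER,0,.01,.01).ravel() for n in pts]
dirs=[l[:2]*np.sign(l[1]) for l in lu]
y=(dirs[0]+dirs[1]+ab)/np.linalg.norm(dirs[0]+dirs[1]+ab);x=np.array([y[1],-y[0]])
print("y axis",y,"x",x)
xs=[l[2:]@x for l in lu];print("wall outer pixel-centre offsets",xs,"width",abs(xs[0]-xs[1]),"expect ~76-2.5")
X0=np.mean(xs)
g=lambda uv,z:[(q[:2]@x-X0,q[:2]@y) for q in c.plane(uv,z)]
def crop(p):return np.array(p)/5.+[u0,v0]-.4
print("gate slot/plate",g(crop([[290,232],[290,270]]),81))
gm=(Z>73)&(Z<90);gm[:44]=0;gm[57:]=0;gm[:,:54]=0;gm[:,61:]=0
gp=pl(gm,81);print("gate",(gp@x-X0).min(),(gp@x-X0).max(),np.median(gp@y),len(gp))
st=pl((Z>98)&(np.arange(155)[None]<25),106);print("stop",(st@y).min(),(st@y).max(),(st@x-X0).min(),(st@x-X0).max())
print("bar y",np.percentile(bar@y,[1,99]),"x",np.percentile(bar@x-X0,[1,99]))
ep=pl((Z>91)&(np.arange(155)[None]>60)&(np.arange(155)[None]<115)&(np.arange(100)[:,None]>35),96)
print("carrier plates",np.percentile(ep@y,[2,98]),np.percentile(ep@x-X0,[2,98]))
fp=pl(((Z>60)&(Z<70)&(np.arange(155)[None]>110)),66);print("floor rear",np.percentile(fp@y,[1,3]))
np.savez("pics/fr.npz",x=x,y=y,X0=X0)
```

```text
bar ((634.7980346679688, 24.19842529296875), (32.45857238769531, 229.36233520507812), 8.763910293579102)
chute ((562.6944580078125, 55.44025421142578), (78.095947265625, 308.4682922363281), 8.741708755493164)
up [ 1.5361406e-01 -9.8813093e-01  5.9849152e+02  7.0658035e+01] 2.9873679
lo [ 1.5336727e-01 -9.8816925e-01  5.2283252e+02  7.6247536e+01] 2.9876177
bar dir [-0.14434095  0.98952801] -0.1448469137942447
y axis [-0.15044219  0.98861881] x [0.98861881 0.15044219]
wall outer pixel-centre offsets [np.float64(602.3099188720882), np.float64(528.3529084900509)] width 73.95701038203731 expect ~76-2.5
gate slot/plate [(np.float64(27.32706824360116), np.float64(9.118859320091047)), (np.float64(7.738509725729614), np.float64(12.399448752789638))]
gate 4.417630239492382 34.17591080994714 13.233159849271527 26
stop 120.13437879817398 130.38095863818984 -38.01082787926532 37.81136012666764
bar y [-183.01640615   39.78302846] x [50.07722683 81.79904653]
carrier plates [-110.86752659  -12.76504815] [-36.55516477  32.38447519]
floor rear [-185.74145034 -184.43593815]
```

```bash
cat >> h.py <<'E'
from cell import readout
f=np.load("pics/fr.npz");ex=np.r_[f["x"],0];ey=np.r_[f["y"],0];X0=float(f["X0"]);Y0=12.5
O=X0*ex+Y0*ey
def toch(p): p=np.asarray(p,float);return np.array([(p-O)@ex,(p-O)@ey,p[2]])
def fromch(q): return O+q[0]*ex+q[1]*ey+np.array([0,0,q[2]])
def rows(q,sgn=None):
    s=readout.read_state();R=cv2.Rodrigues(s["tcp_rot"])[0]
    best=None
    for k in(1,-1):
        T=np.c_[[0,0,-1],k*ex,np.cross([0,0,-1],k*ex)]
        rv=cv2.Rodrigues(R.T@T)[0].ravel()
        if best is None or np.linalg.norm(rv)<np.linalg.norm(best):best=rv
    print("R",R.round(3).tolist(),"TCP ch",toch(s["eef_pos"]).round(1),"turn",best.round(3),"shift cm",((R.T@(fromch(q)-s["eef_pos"]))/10).round(2),"F ch",np.round([s["ft_force"]@ex,s["ft_force"]@ey,s["ft_force"][2]],2),"t",s["clock"],"gap",s["finger_gap"])
E
python3 - <<'E'
from h import *
print(O, fromch([33,-150,200])); rows([33,-150,200])
# check choice + carrier plate in scene view: project predicted points
c=Cam("scene");im=cv2.imread("pics/scene0.png")
t=Cam("top");im2=cv2.imread("pics/top0.png")
pts=[[0,108,66],[18,0,81],[66,-85,111],[33,-200,88],[-33,114,88],[-30,-120,96],[30,-120,96],[-30,-30,96],[30,-30,96]]
W=[fromch(p) for p in pts]
im=cv2.resize(im[200:320,225:405],None,fx=4.4,fy=4.4,interpolation=2)
for p in c.proj(W):cv2.circle(im,tuple(((p-[225,200]+.5)*4.4).astype(int)),3,(0,0,255),-1)
im2=cv2.resize(im2[165:265,180:335],None,fx=5,fy=5,interpolation=2)
for p in t.proj(W):cv2.circle(im2,tuple(((p-[180,165]+.5)*5).astype(int)),3,(0,0,255),-1)
o=np.zeros((600,800,3),'uint8');
cv2.imwrite("pics/o1.png",im);cv2.imwrite("pics/o2.png",im2)
E
```

```text
[557.01674124  97.40742926   0.        ] [612.20748994 -45.92079984 200.        ]
R [[-0.001, 0.335, 0.942], [-0.002, 0.942, -0.335], [-1.0, -0.002, 0.0]] TCP ch [-317.3  449.5  230.5] turn [1.078e+00 1.000e-03 2.000e-03] shift cm [  3.12 -36.24  59.22] F ch [ 0.49 -0.37  0.08] t 0.1 gap 85.42019129423485
```

View pics/o1.png

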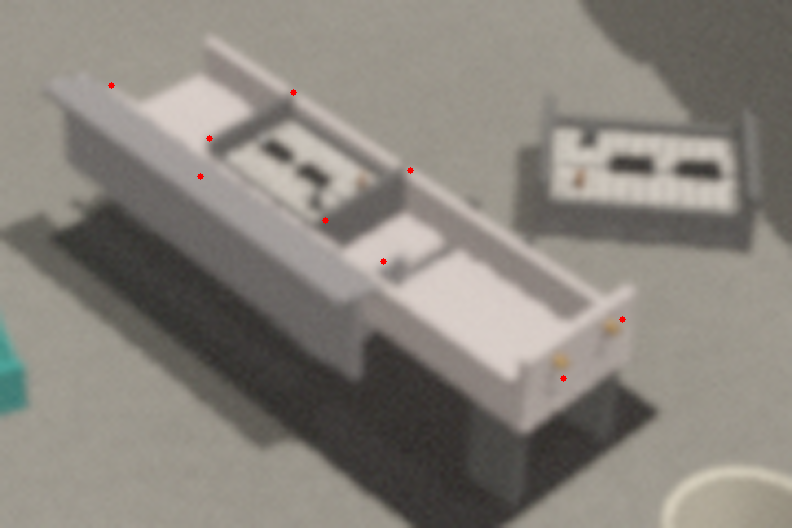

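View pics/o2.png

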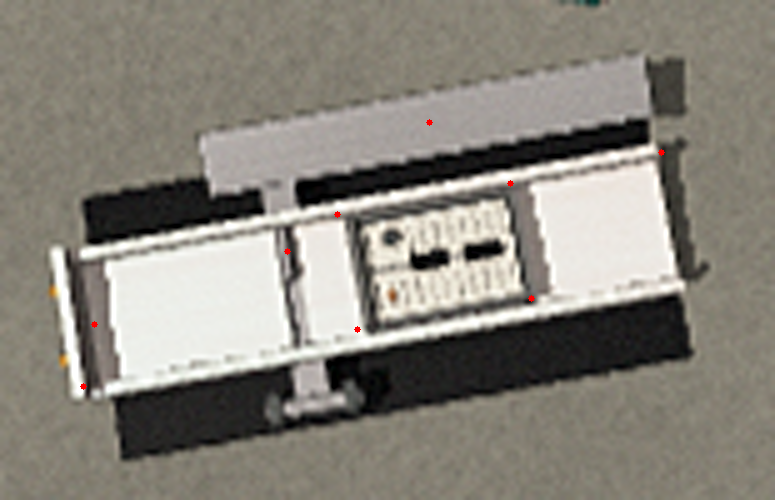

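```bash
python3 -m creep '[0.05,0,0,0.1,-1.2,2,7.0, 0.1,0,0,0.2,-3,5,7.0, 0.16,0,0,0.4,-5,8,7.0, 0.21,0,0,0.6,-7,11.5,7.0, 0.27,0,0,0.8,-9,14.7,7.0, 0.33,0,0,1,-11,18,7.0, 0.39,0,0,1.1,-13,21.2,7.0, 0.45,0,0,1.3,-15,24.5,7.0, 0.51,0,0,1.5,-17,27.8,7.0, 0.57,0,0,1.7,-19,31,7.0, 0.63,0,0,1.8,-21,34.3,7.0, 0.69,0,0,2,-23,37.6,7.0, 0.75,0,0,2.2,-25,40.8,7.0, 0.81,0,0,2.3,-27,44.1,7.0, 0.87,0,0,2.5,-29,47.4,7.0, 0.93,0,0,2.7,-31,50.7,7.0, 0.99,0,0,2.9,-33,53.9,7.0, 1.04,0,0,3,-35,57.2,7.0, 1.078,0,0,3.1,-36.2,59.2,7.0, 1.078,0,0,3.1,-36.2,59.2,7.0]'
python3 - <<'E'
from h import *
rows([33,-148,150])
p,d=imaging.grab_frame("top");cv2.imwrite("pics/t2.png",p[:,:,::-1])
p,d=imaging.grab_frame("scene");cv2.imwrite("pics/s2.png",cv2.resize(p[100:340,180:460,::-1],None,fx=2.5,fy=2.5))
rows([33,-148,150])
E
```

```text
clock: 1.77
eef_pos: [615.1, -48.9, 198.8]
tcp_rot: [1.101, 1.273, -1.102]
ft_force: [-0.3, 0.1, -0.7]
finger_gap: 70.0
R [[0.001, 0.989, 0.145], [-0.002, 0.145, -0.989], [-1.0, 0.001, 0.002]] TCP ch [  35.4 -153.4  198.8] turn [-0.006  0.002 -0.001] shift cm [ 4.88 -0.24 -0.55] F ch [-0.24  0.18 -0.74] t 1.7667 gap 69.99324987708124
R [[-0.002, 0.989, 0.149], [0.001, 0.149, -0.989], [-1.0, -0.002, -0.001]] TCP ch [  32.9 -149.6  199.2] turn [-0.001 -0.001  0.002] shift cm [ 4.92  0.02 -0.15] F ch [ 0.66  1.01 -0.08] t 1.8667 gap 70.16164169376651
```

View pics/s2.png

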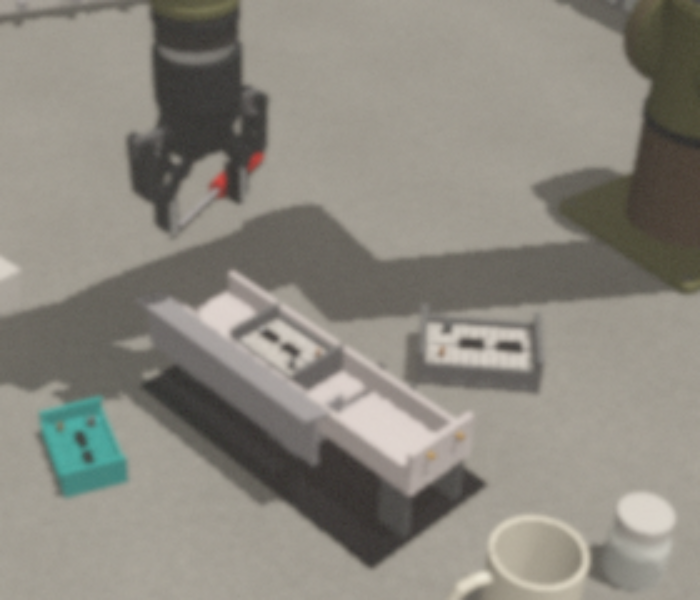

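View pics/t2.png

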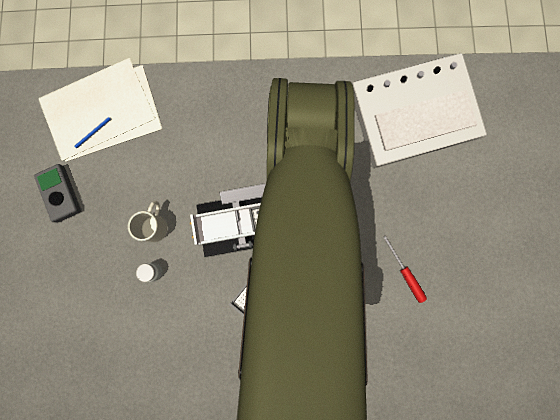

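Run:
```python
from h import *
c=Cam("scene")
for x in(75,-9):
  for z in(195,200,205,210):
    for y in(-139,-161): print(x,y,z,((c.proj([fromch([x,y,z])])[0]-[180,100])*2.5).round(0))
a=cv2.imread("pics/s2.png")[60:260,100:300];cv2.imwrite("pics/s2c.png",cv2.resize(a,None,fx=3,fy=3))
rows([33,-148,150])
```

```text
75 -139 195 [175. 250.]
75 -161 195 [160. 239.]
75 -139 200 [175. 245.]
75 -161 200 [160. 235.]
75 -139 205 [175. 241.]
75 -161 205 [159. 230.]
75 -139 210 [175. 236.]
75 -161 210 [159. 225.]
-9 -139 195 [248. 215.]
-9 -161 195 [232. 205.]
-9 -139 200 [248. 210.]
-9 -161 200 [232. 200.]
-9 -139 205 [247. 205.]
-9 -161 205 [232. 196.]
-9 -139 210 [247. 201.]
-9 -161 210 [232. 191.]
R [[-0.002, 0.989, 0.149], [0.001, 0.149, -0.989], [-1.0, -0.002, -0.001]] TCP ch [  32.9 -149.6  199.2] turn [-0.001 -0.001  0.002] shift cm [ 4.92  0.02 -0.15] F ch [ 0.66  1.01 -0.08] t 1.8667 gap 70.16164169376651
```

View pics/s2c.png

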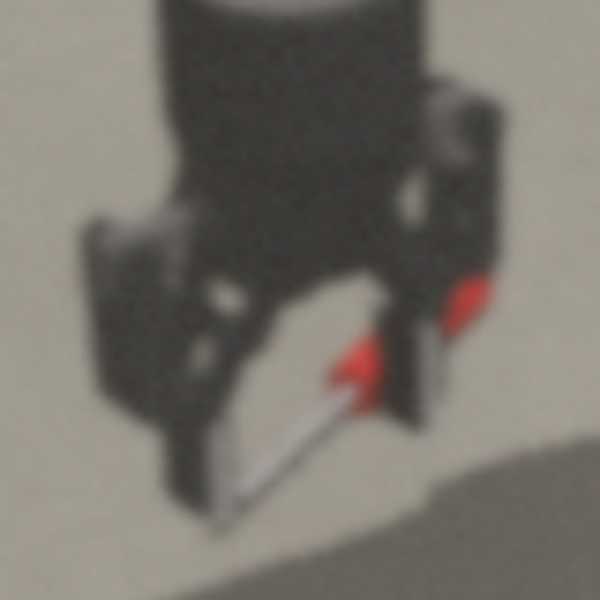

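```bash
python3 -m creep '[0,0,0,2,0,0,7, 0,0,0,4.5,0,0,7, 0,0,0,7,0,0,7, 0,0,0,8.7,0,0,7, 0,0,0,8.7,0,0,7, 0,0,0,8.7,0,0,7]'; python3 -c "
from h import *
rows([33,-148,64])"
python3 -m creep '[0,0,0,0.5,0,0,7, 0,0,0,1,0,0,7, 0,0,0,1.5,0,0,7, 0,0,0,2,0,0,7, 0,0,0,2.5,0,0,7, 0,0,0,2.5,0,0,7, 0,0,0,2.5,0,0,7]'; python3 -c "
from h import *
rows([33,-148,64])"
```

```text
clock: 2.37
eef_pos: [610.5, -43.6, 112.7]
tcp_rot: [1.095, 1.28, -1.098]
ft_force: [-0.1, -0.5, 0.6]
finger_gap: 69.9
R [[-0.003, 0.988, 0.152], [0.0, 0.152, -0.988], [-1.0, -0.003, -0.001]] TCP ch [  31.7 -147.4  112.7] turn [ 0.002 -0.001  0.003] shift cm [4.87 0.15 0.06] F ch [-0.19 -0.44  0.56] t 2.3667 gap 69.85078890611325
clock: 2.95
eef_pos: [612.3, -44.9, 88.1]
tcp_rot: [1.097, 1.277, -1.098]
ft_force: [0.8, -0.1, 2.2]
finger_gap: 70.1
R [[-0.0, 0.989, 0.15], [0.0, 0.15, -0.989], [-1.0, -0.0, -0.0]] TCP ch [  33.2 -149.    88.1] turn [-0. -0.  0.] shift cm [ 2.41 -0.02 -0.1 ] F ch [ 0.74 -0.26  2.16] t 2.95 gap 70.07672913332682
```

```bash
python3 -m creep '[0,0,0,0.6,0,0,7, 0,0,0,1.2,0,0,7, 0,0,0,1.8,0,0,7, 0,0,0,2.4,0,0,7, 0,0,0,2.4,0,0,7, 0,0,0,2.4,0,0,7]'
python3 - <<'E'
from h import *
p,d=imaging.grab_frame("scene");cv2.imwrite("pics/s3.png",cv2.resize(p[180:320,220:405,::-1],None,fx=4.2,fy=4.2,interpolation=2))
rows([33,-148,64])
E
```

```text
clock: 3.45
eef_pos: [612.0, -44.9, 63.7]
tcp_rot: [1.097, 1.278, -1.098]
ft_force: [0.6, -1.1, 3.7]
finger_gap: 70.0
R [[-0.001, 0.989, 0.15], [-0.0, 0.15, -0.989], [-1.0, -0.001, -0.0]] TCP ch [  32.9 -149.    64. ] turn [-0.    -0.     0.001] shift cm [ 0.    0.01 -0.1 ] F ch [0.89 0.11 2.41] t 3.5 gap 70.18451892338679
```

View pics/s3.png

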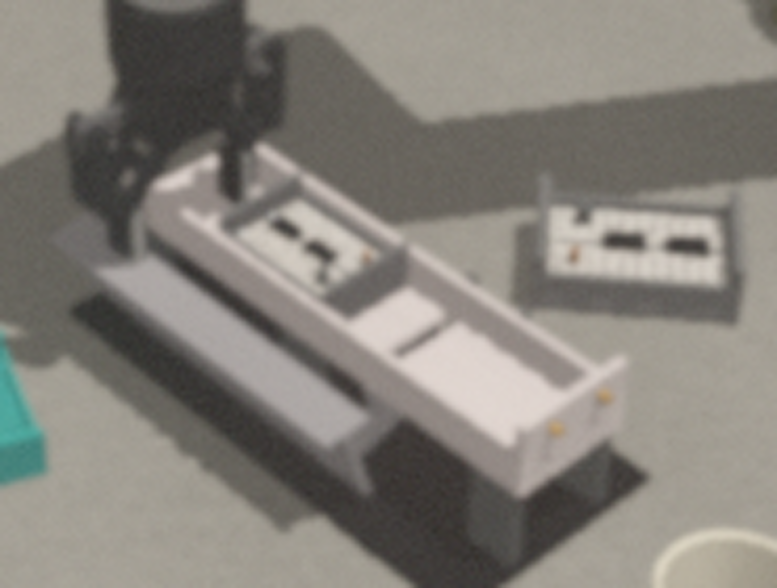

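Run:
```python
from h import *
c=Cam("scene");p,d=imaging.grab_frame("scene");P=c.cloud(d)
rel=P-O;X=rel@ex;Y=rel@ey;Z=P[...,2]
for x in (65,72,80,88):
    m=(abs(X-x)<4)&(Y>-90)&(Y<10)&(Z>50);print("bar",x,np.median(Z[m]),m.sum())
m=(abs(X)<25)&(Y>20)&(Y<90);print("floor",np.median(Z[m]))
m=(abs(X-18)<14)&(abs(Y)<8);print("gate region max",np.percentile(Z[m],[5,50,95,99]))
m=(abs(X)<24)&(Y>-60)&(Y<-15)&(Z>88)&(Z<100);print("front plate y",np.percentile(Y[m],[5,50,95]))
m=(abs(X)<24)&(Y>-130)&(Y<-100)&(Z>88)&(Z<100);print("rear plate y",np.percentile(Y[m],[5,50,95]))
rows([33,-120,64])
```

```text
bar 65 72.25861355296593 84
bar 72 72.43714206262865 110
bar 80 72.49179069997996 108
bar 88 72.2947017632099 112
floor 65.85274084069869
gate region max [ 4.84967497 31.75801641 68.36361839 69.87412707]
front plate y [-53.17467278 -33.35626355 -29.93924394]
rear plate y [-121.95041918 -117.17472766 -105.08625669]
R [[-0.001, 0.989, 0.15], [-0.0, 0.15, -0.989], [-1.0, -0.001, -0.0]] TCP ch [  32.9 -149.    64.2] turn [-0.    -0.     0.001] shift cm [ 0.02  0.01 -2.9 ] F ch [ 0.39 -0.39  2.98] t 3.55 gap 69.91800432011661
```

```bash
python3 -m creep '[0,0,0,0,0,-0.4,7, 0,0,0,0,0,-0.8,7, 0,0,0,0,0,-1.1,7, 0,0,0,0,0,-1.4,7, 0,0,0,0,0,-1.7,7, 0,0,0,0,0,-2,7, 0,0,0,0,0,-2.4,7, 0,0,0,0,0,-2.9,7, 0,0,0,0,0,-3.4,7, 0,0,0,0,0,-3.9,7, 0,0,0,0,0,-4.3,7, 0,0,0,0,0,-4.3,7]'
python3 - <<'E'
from h import *
p,d=imaging.grab_frame("scene");cv2.imwrite("pics/s4.png",cv2.resize(p[180:320,220:405,::-1],None,fx=4.2,fy=4.2,interpolation=2))
rows([33,7,64])
E
```

```text
clock: 4.55
eef_pos: [605.7, -1.2, 64.3]
tcp_rot: [1.097, 1.278, -1.096]
ft_force: [0.6, -2.6, 3.0]
finger_gap: 70.2
R [[-0.0, 0.988, 0.151], [0.002, 0.151, -0.988], [-1.0, -0.0, -0.002]] TCP ch [  33.3 -104.8   64.3] turn [ 0.001 -0.002  0.   ] shift cm [  0.05  -0.02 -11.18] F ch [ 0.14 -1.92  3.41] t 4.6 gap 70.06157120751469
```

View pics/s4.png

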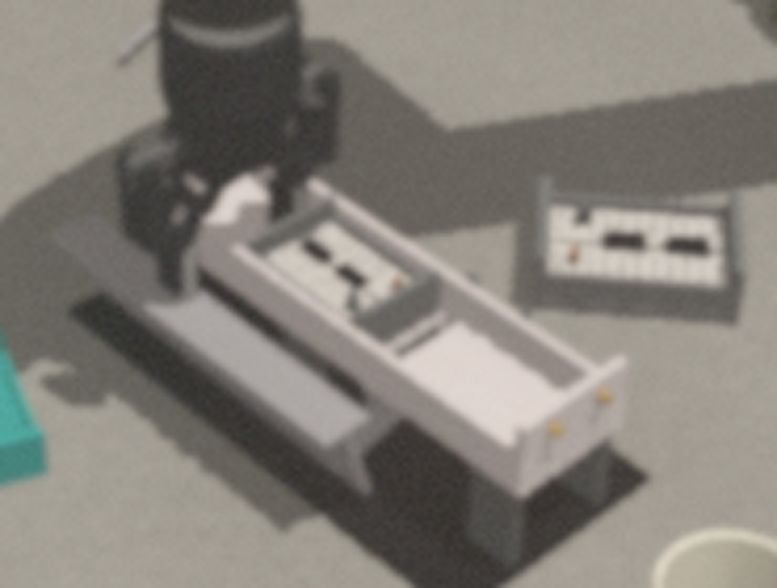

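```bash
python3 -m creep '[0,0,0,0,0,-0.4,7, 0,0,0,0,0,-0.9,7, 0,0,0,0,0,-1.5,7, 0,0,0,0,0,-2.1,7, 0,0,0,0,0,-2.7,7, 0,0,0,0,0,-3.3,7, 0,0,0,0,0,-3.9,7, 0,0,0,0,0,-4.5,7, 0,0,0,0,0,-5.1,7, 0,0,0,0,0,-5.7,7, 0,0,0,0,0,-6.3,7, 0,0,0,0,0,-6.9,7, 0,0,0,0,0,-7.5,7, 0,0,0,0,0,-8.1,7, 0,0,0,0,0,-8.7,7, 0,0,0,0,0,-9.2,7, 0,0,0,0,0,-9.6,7, 0,0,0,0,0,-9.9,7, 0,0,0,0,0,-10.1,7, 0,0,0,0,0,-10.1,7]'
python3 - <<'E'
from h import *
p,d=imaging.grab_frame("scene");cv2.imwrite("pics/s5.png",cv2.resize(p[180:320,220:405,::-1],None,fx=4.2,fy=4.2,interpolation=2))
rows([33,7,64])
E
```

```text
clock: 6.27
eef_pos: [590.4, 97.5, 64.3]
tcp_rot: [1.097, 1.277, -1.098]
ft_force: [-0.5, -4.2, 3.4]
finger_gap: 69.8
R [[-0.001, 0.989, 0.15], [-0.0, 0.15, -0.989], [-1.0, -0.001, 0.0]] TCP ch [33.  -4.9 64.3] turn [0.    0.    0.001] shift cm [ 0.03 -0.   -1.19] F ch [-0.83 -4.22  4.25] t 6.3167 gap 69.74395965273649
```

View pics/s5.png

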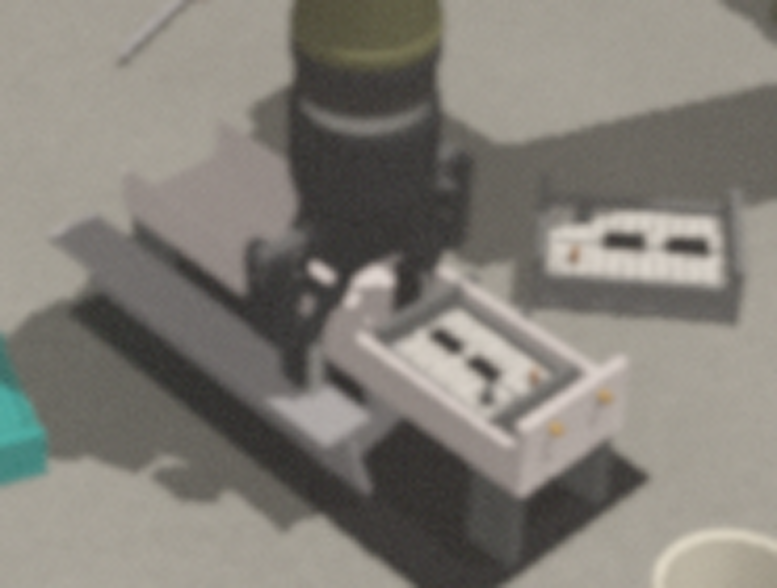

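```bash
python3 -m creep '[0,0,0,0,0,-0.2,7, 0,0,0,0,0,-0.4,7, 0,0,0,0,0,-0.6,7, 0,0,0,0,0,-0.8,7, 0,0,0,0,0,-0.8,7]'; python3 -m creep '[0,0,0,0,0,-0.15,7, 0,0,0,0,0,-0.3,7, 0,0,0,0,0,-0.3,7, 0,0,0,0,0,-0.3,7]'; python3 -c "
from h import *
rows([33,7,64])"
```

```text
clock: 6.73
eef_pos: [589.4, 105.2, 64.3]
tcp_rot: [1.097, 1.277, -1.098]
ft_force: [0.9, -6.4, 4.4]
finger_gap: 70.1
clock: 7.07
eef_pos: [588.9, 108.0, 64.3]
tcp_rot: [1.097, 1.277, -1.098]
ft_force: [-1.1, -5.7, 4.9]
finger_gap: 70.0
R [[-0.0, 0.989, 0.15], [-0.0, 0.15, -0.989], [-1.0, -0.0, 0.0]] TCP ch [33.2  5.7 64.3] turn [-0.  0.  0.] shift cm [ 0.03 -0.02 -0.13] F ch [-1.94 -5.49  4.87] t 7.0667 gap 69.96453194532374
```

```bash
python3 -m creep '[0,0,0,0,0,-0.1,7, 0,0,0,0,0,-0.2,7, 0,0,0,0,0,-0.2,7]'; python3 -m creep '[0,0,0,0,0,-0.1,7, 0,0,0,0,0,-0.1,7]';  python3 - <<'E'
from h import *
p,d=imaging.grab_frame("scene");cv2.imwrite("pics/s6.png",cv2.resize(p[240:310,300:385,::-1],None,fx=8,fy=8,interpolation=2))
rows([33,7,64])
E
```

```text
clock: 7.32
eef_pos: [588.7, 109.9, 64.3]
tcp_rot: [1.097, 1.276, -1.098]
ft_force: [0.4, -6.1, 3.7]
finger_gap: 70.2
clock: 7.48
eef_pos: [588.6, 110.9, 64.3]
tcp_rot: [1.097, 1.276, -1.098]
ft_force: [-0.1, -5.2, 3.3]
finger_gap: 70.0
R [[-0.0, 0.989, 0.15], [-0.001, 0.15, -0.989], [-1.0, -0.0, 0.001]] TCP ch [33.2  8.6 64.3] turn [-0.     0.001  0.   ] shift cm [ 0.03 -0.02  0.16] F ch [-0.91 -6.    4.21] t 7.5333 gap 69.82485157776297
```

View pics/s6.png

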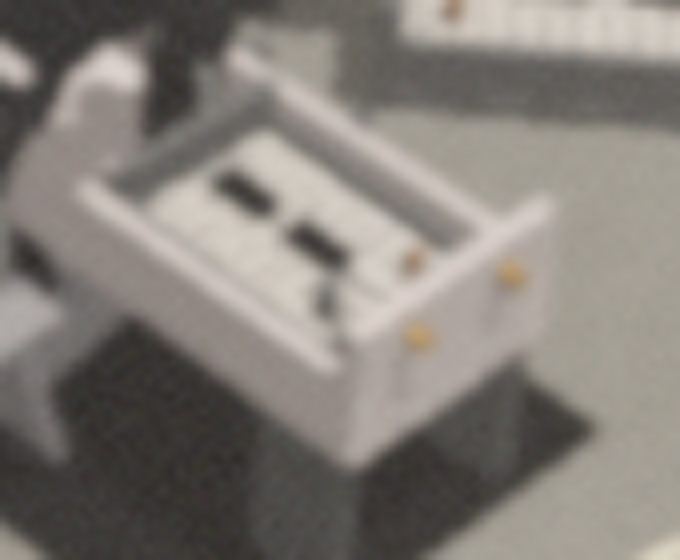

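```bash
for i in 1; do python3 -m creep '[0,0,0,0,0,-0.1,7, 0,0,0,0,0,-0.1,7]';  python3 -m creep '[0,0,0,0,0,-0.1,7, 0,0,0,0,0,-0.1,7]'; done
```

```text
clock: 7.7
eef_pos: [588.4, 111.8, 64.3]
tcp_rot: [1.097, 1.276, -1.098]
ft_force: [-0.0, -5.3, 4.3]
finger_gap: 70.3
clock: 7.87
eef_pos: [588.3, 112.5, 64.3]
tcp_rot: [1.096, 1.276, -1.098]
ft_force: [1.6, -5.0, 4.8]
finger_gap: 70.2
```

```bash
python3 -m creep '[0,0,0,0,0,-0.1,7, 0,0,0,0,0,-0.1,7]'
```

```text
clock: 8.03
eef_pos: [588.3, 112.5, 64.3]
tcp_rot: [1.095, 1.274, -1.099]
ft_force: [1.5, -8.9, 4.4]
finger_gap: 70.3
```

```bash
python3 -m creep '[0,0,0,0,0,-0.1,7, 0,0,0,0,0,-0.1,7]'
python3 - <<'E'
from h import *
c=Cam("scene");p,d=imaging.grab_frame("scene");P=c.cloud(d)
cv2.imwrite("pics/s7.png",cv2.resize(p[240:310,300:385,::-1],None,fx=8,fy=8,interpolation=2))
rel=P-O;X=rel@ex;Y=rel@ey;Z=P[...,2]
m=(abs(X)<24)&(Y>0)&(Y<45)&(Z>90)&(Z<98);print("rear plate",np.percentile(Y[m],[5,50,95]),m.sum())
rows([33,7,100])
E
```

```text
clock: 8.2
eef_pos: [588.3, 112.6, 64.3]
tcp_rot: [1.094, 1.272, -1.1]
ft_force: [2.5, -11.9, 4.6]
finger_gap: 69.9
rear plate [ 3.35308942 23.15337695 26.72265642] 78
R [[0.001, 0.989, 0.15], [-0.005, 0.15, -0.989], [-1.0, -0.0, 0.005]] TCP ch [33.2 10.3 64.4] turn [-0.001  0.005  0.   ] shift cm [-3.56 -0.02  0.35] F ch [  0.09 -11.33   4.12] t 8.25 gap 70.05629222281632
```

View pics/s7.png

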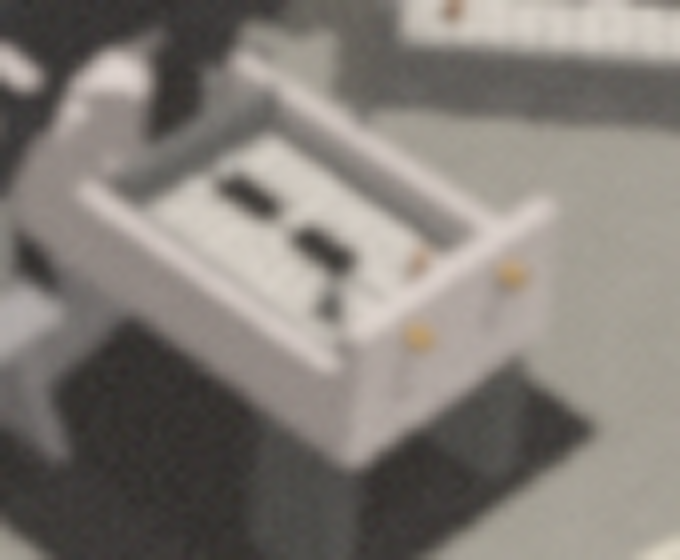

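```bash
python3 -m creep '[0,0,0,0,0,0.2,7, 0,0,0,0,0,0.5,7, 0,0,0,0,0,0.9,7, 0,0,0,0,0,0.9,7, 0,0,0,-0.6,0,0.9,7, 0,0,0,-1.2,0,0.9,7, 0,0,0,-1.8,0,0.9,7, 0,0,0,-2.4,0,0.9,7, 0,0,0,-3,0,0.9,7, 0,0,0,-3.6,0,0.9,7, 0,0,0,-4.2,0,0.9,7, 0,0,0,-4.8,0,0.9,7, 0,0,0,-5.6,0,0.9,7, 0,0,0,-7,0,0.9,7, 0,0,0,-9,0,0.9,7, 0,0,0,-11,0,0.9,7, 0,0,0,-13,0,0.9,7, 0,0,0,-15,0,0.9,7, 0,0,0,-15,0,0.9,7]'
python3 - <<'E'
from h import *
rows([33,-250,230])
E
```

```text
clock: 9.83
eef_pos: [592.1, 106.8, 219.2]
tcp_rot: [1.102, 1.271, -1.091]
ft_force: [1.6, -0.0, 0.8]
finger_gap: 69.8
R [[0.008, 0.989, 0.15], [0.001, 0.15, -0.989], [-1.0, 0.008, -0.0]] TCP ch [ 36.1   4.  219.2] turn [-0.    -0.    -0.008] shift cm [-1.08 -0.3  25.4 ] F ch [ 1.57 -0.29  0.79] t 9.8333 gap 69.76775102982161
```

Move back along the chute (−y) at height so the top camera sees it.

```bash
python3 -m creep '[0,0,0,-0.3,0,2,7, 0,0,0,-0.6,0,5,7, 0,0,0,-1,0,8,7, 0,0,0,-1,0,11,7, 0,0,0,-1,0,14,7, 0,0,0,-1,0,17,7, 0,0,0,-1,0,20,7, 0,0,0,-1,0,23,7, 0,0,0,-1,0,26,7, 0,0,0,-1,0,29,7, 0,0,0,-1,0,31,7, 0,0,0,-1,0,31,7]'
python3 - <<'E'
from h import *
for n,b in(("scene",(200,320,225,405)),("top",(165,265,180,335))):
    p,d=imaging.grab_frame(n);cv2.imwrite(f"pics/{n}9.png",cv2.resize(p[b[0]:b[1],b[2]:b[3],::-1],None,fx=4.4,fy=4.4,interpolation=2))
    P=Cam(n).cloud(d);rel=P-O;X=rel@ex;Y=rel@ey;Z=P[...,2]
    m=(abs(X)<24)&(Y>5)&(Y<50)&(Z>90)&(Z<99);print(n,"rear plate",np.percentile(Y[m],[5,50,95]) if m.any() else 0)
    m=(abs(X)<24)&(Y>90)&(Y<125)&(Z>90)&(Z<99);print(n,"front plate",np.percentile(Y[m],[5,50,95]) if m.any() else 0)
    m=(abs(X)<24)&(Y>95)&(Y<125)&(Z>101)&(Z<109);print(n,"stop top",np.percentile(Y[m],[5,50,95]) if m.any() else 0)
    m=(X>8)&(X<28)&(abs(Y)<8);print(n,"gate z",np.percentile(Z[m],[50,90,98]) if m.any() else 0)
    m=(abs(X-66)<4)&(Y>-80)&(Y<20)&(Z>60);print(n,"bar z",np.median(Z[m]))
rows([33,-250,230])
E
```

```text
clock: 10.83
eef_pos: [636.2, -204.5, 223.1]
tcp_rot: [1.099, 1.274, -1.102]
ft_force: [1.8, 0.1, -1.3]
finger_gap: 70.0
scene rear plate [19.76961144 25.10761685 27.5296238 ]
scene front plate [ 92.14599188 116.7219133  121.91120321]
scene stop top [111.7515118  115.73316181 118.20820058]
scene gate z [ 7.61649648 80.73846532 82.5523856 ]
scene bar z 82.17325866594251
top rear plate [18.63634614 20.66767098 23.61005696]
top front plate [103.31056731 106.26184927 110.98979728]
top stop top [109.29084306 112.24655936 116.0123617 ]
top gate z [67.04363457 81.50818743 82.96553351]
top bar z 111.44339770424585
R [[-0.001, 0.989, 0.149], [0.001, 0.149, -0.989], [-1.0, -0.001, -0.001]] TCP ch [  33.  -306.7  223.4] turn [-0.002 -0.001  0.001] shift cm [-0.65 -0.01 -5.67] F ch [-0.53  0.58 -0.56] t 10.9333 gap 70.15452601959961
```

View pics/scene9.png

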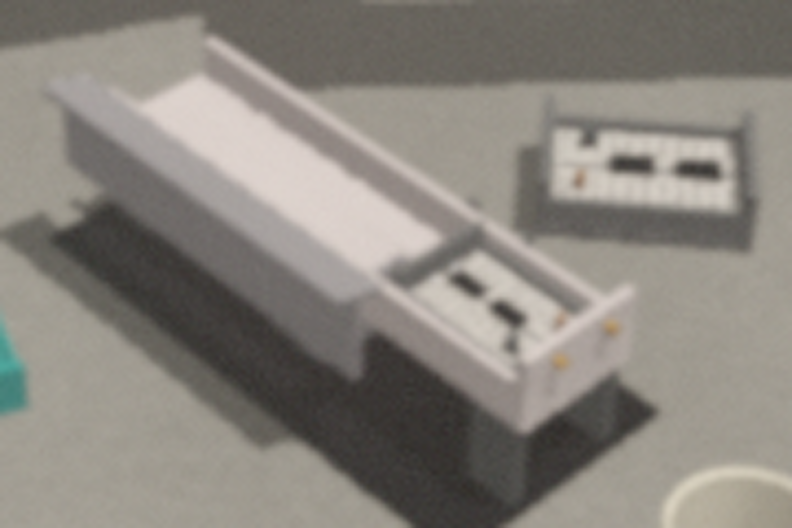

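View pics/top9.png

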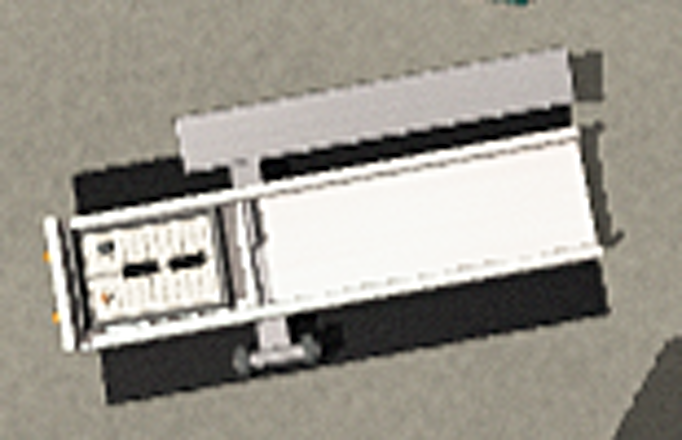

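```bash
python3 -c "
from cell import ctrl
print(ctrl.hand_in())"
```

```text
the job is handed in; nothing more can be done
None
```

The carrier is fully home against the end stop, the gate is back up behind it, and the job was handed in at about 10.9 s of the 38 s allowed.

**What I did:** I opened the fingers to 70 mm and pressed the bar with one fingertip until its face sat about 6.5 mm above the chute floor. I held it there while the other fingertip pushed the carrier along the floor. It stopped moving at the end stop and the push force rose from about 5 N to 12 N. I then backed off 9 mm, lifted straight up and moved away along the chute.

**Last checks:**
- **Gate and bar:** the gate top reads about 81 mm and the bar about 111 mm, which are their resting heights.
- **Carrier:** it lies square, with no visible gap at the stop in the top view.
- **Other items:** I kept the arm away from the screwdriver, jar and mug, but did not measure their positions again at the end.

**Disagreements:**
- **Carrier position:** the top view puts the rear plate at 19 to 24 mm (nominally 18), and the scene camera reads about 5 mm further along. The top view puts the stop a few millimetres far as well. I put these down to camera calibration and my estimate of the chute's origin.
- **Bar height in the scene camera:** the final scene-camera check gave 82 mm, and I did not look into why. The top-camera reading of 111 mm and the pictures show the bar raised.

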